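# Put the mixed-up seasonings back on their own coasters

## Robot

A 6-joint arm with a two-finger parallel gripper is mounted at the origin on a cart in front of the work surface, level with it; the furniture and walls round the work are solid. World frame = base frame: x ahead of the robot, y to its left, z up, the work surface at z = 0. Lengths are in m, angles in rad, forces in N, time in s.
With the tool pointing down it reaches from about 0.375 to 0.825 m from the base axis. Payload 5.5 kg.
Tool frame: the origin (TCP) lies between the finger pads; the fingertips stand 25 mm ahead of it and the grasp point (between the pads) lies 6 mm ahead of it; z points along the fingers, y is the line along which they close (so a half turn about z gives the same grasp; the last joint's range is limited). The gripper opens to 85 mm and grips with 20 to 120 N. Pads are 22 mm wide; open, the fingers measure 114 mm over their backs; the gripper's body (76 mm by 85 mm) begins 54 mm behind the grasp point. The pads swing forward as they close: fully open they stand 13 mm farther back than shut.
Start: joints at [1.155, 0.314, -0.047, 1.21, 0, 1.571], TCP at [0.242, 0.549, 0.256] pointing down, gripper open.
Joint ranges: [-2.67, 2.67], [-0.69, 1.73], [-1.03, 1.25], [-2.08, 2.16], [-1.42, 1.45], [-3.14, 3.14]. Speed limits (rad/s): [2.39, 2.39, 3.01, 3.14, 3.14, 3.14].

## Interface

Orientations are given as [roll, pitch, yaw] about the fixed x, y, z axes, in that order (R = Rz(yaw) Ry(pitch) Rx(roll)).
In Python, from plant import * gives the robot as it stands.
- The arm moves only by the tool inch_along, called after "Call:" by a JSON object that holds its "op" and its "data". Schema: {"type":"object","properties":{"rows":{"type":"array","items":{"type":"array","items":{"type":"array","items":{"type":"number"},"minItems":6,"maxItems":6},"minItems":1,"maxItems":20},"minItems":1,"maxItems":1},"jaw":{"type":"number"},"only":{"type":"string"},"quiet":{"type":"boolean"},"lines":{"type":"string"}},"required":["rows"],"additionalProperties":false}. rows is a list that holds a single list of rows (three levels of brackets), with 1 to 20 rows, each of 6 numbers: dx, dy, dz in shares of 1 m (1.0 is 1 m), then a rotation vector rx, ry, rz in shares of pi rad (1.0 is pi rad); each row is the pose to reach, as a shift and turn from the pose commanded when the call began, along the tool's axes at that moment; what a row does not reach only later rows make up. A row lasts 1/8 s, in which the tool goes at most 0.0625 m and 0.188 rad, less where a joint would pass 70% of its speed; a pose out of reach is approached as far as the arm can. jaw is the opening from 0.0 (shut) to 1.0 (fully open), set as the call begins (left out keeps the last). The fingers move at their own pace and stop on an object; the grip force is fixed at half the most. Time passes only in rows, so rows that do not move let the fingers close. The tool returns the time, the measured TCP pose, the force, the opening and the grip force at its end. only (a regular expression) keeps the lines of the reply that match it, lines (a string "A,B") keeps lines A to B, and quiet returns only ok. A shift or turn number past 1, either way, is cut back to 1. Input that does not fit is refused with a message, and nothing moves.
- get_obs(): the state, without advancing time (a new reading comes with each control period).
- snapshot(name): name is "scene" or "top" or "wrist"; returns (picture, depth): 384x512x3 uint8, blue, green, red; 384x512 float32, m along the optical axis (not along the pixel's ray), 0 where there is no reading.
- camera_params(name): a dict with "fovy" (degrees; the focal length in pixels is half the picture's height over the tangent of half this angle, whatever the lens; pixels are square), "cx", "cy" (the principal point, pixels), "cam_to_world" (4x4, takes a point from camera to world coordinates); the wrist camera has in their place "hand_eye" (4x4, takes a point from camera to tool coordinates, whose origin is the TCP and whose axes are the flange's). Camera axes: x right, y down, z forward; pixel columns grow to the right and rows downward; lengths in m; the calibration is good to about 2 mm. A picture is of the moment at which its call begins: read the wrist's pose just before it. camera_params takes no time and is no camera call.
- sign_off(): hands the job in; it is judged then, once.
Trained networks look in the newest picture that a camera, given by its name, has taken for a name from the list of things; names that differ only in an ending like _2 or _b are one class to them, and where a whole thing is asked for, a point or a joint stands for the part that bears it (a point fixed in the world has none). Each returns a list of dicts, best first, with "p" (0 to 1); they miss things now and then, are a little off and sometimes report something else, mostly with a low value. They report only what shows in the picture. A call takes as long as a camera call. They do not tell look-alikes from the thing itself.
- spot_in(camera, target): "box" ([left, top, right, bottom] in pixels, round what is visible of it).
- place_of(camera, target): "xy" ([column, row] in pixels: a listed point, or the origin of a listed thing).
The state is a dict: "t": time; "qpos": joint angles; "qd": joint speeds; "effort": joint torques, N m; "eef_pos": TCP position; "eef_rot": TCP orientation; "contact_force": force on the tool from outside, world axes, zero at the start; "torque": the same for the moment, N m; "width": opening from 0.0 (shut) to 1.0 (fully open); "grip_force": force on a finger pad.
Only numpy, scipy, OpenCV 4.12 (cv2) and the standard library are available. Lean on these libraries where they do the work, as an engineer would, in place of code of your own. Each camera call takes 0.05 s, during which the arm holds its last target. There are 200 camera calls.

## Task

The four seasoning containers have been put back on each other's coasters. Rearrange them so that each stands upright in the middle of the coaster of its own colour (purple jar on purple, green-capped bottle on green, steel shaker on grey, black-capped spice jar on black); the cork coaster is free for parking one on the way and ends up empty. Do not tip any of them over, and leave the brass scoop where it lies.

Things in the scene. Friction and masses are not known exactly. Their poses are not given: they have to be found in the camera images.
- purple_jar: Loose small jar with a wide purple lid, 66 mm tall: body 55 mm across up to 49 mm, lid 58 mm across above. 0.08 kg. It belongs on the purple coaster. Origin: centre of its underside; its z axis runs up through the cap. Round, so its yaw does not matter.
- green_bottle: Loose white bottle with a green cap and a label with a blue band, 116 mm tall: body 49 mm across up to about 80 mm, then a shoulder, cap 38 mm across from 99 mm up. 0.13 kg. It belongs on the green coaster. Origin: centre of its underside; its z axis runs up through the cap. Round, so its yaw does not matter.
- steel_shaker: Loose plain grey steel shaker with holes in its top, 76 mm tall, 41 mm across. 0.07 kg. It belongs on the grey coaster. Origin: centre of its underside; its z axis runs up through the cap. Round, so its yaw does not matter.
- black_spice: Loose spice jar with a black cap, 105 mm tall, 41 mm across from bottom to top. 0.11 kg. It belongs on the black coaster. Origin: centre of its underside; its z axis runs up through the cap. Round, so its yaw does not matter.
- purple_coaster: Purple drink coaster, fixed to the counter, 82 mm across; its flat floor is 3 mm above the counter inside a rim 7 mm high, and the round recess is 71 mm across. Origin: centre of its underside, on the counter; z up. The place of the purple jar; at the start one of the other containers stands on it.
- green_coaster: Green drink coaster, fixed to the counter, 82 mm across; its flat floor is 3 mm above the counter inside a rim 7 mm high, and the round recess is 71 mm across. Origin: centre of its underside, on the counter; z up. The place of the green bottle; at the start one of the other containers stands on it.
- grey_coaster: Grey drink coaster, fixed to the counter, 82 mm across; its flat floor is 3 mm above the counter inside a rim 7 mm high, and the round recess is 71 mm across. Origin: centre of its underside, on the counter; z up. The place of the steel shaker; at the start one of the other containers stands on it.
- black_coaster: Black drink coaster, fixed to the counter, 82 mm across; its flat floor is 3 mm above the counter inside a rim 7 mm high, and the round recess is 71 mm across. Origin: centre of its underside, on the counter; z up. The place of the black spice; at the start one of the other containers stands on it.
- cork_coaster: Tan cork drink coaster, fixed to the counter, 82 mm across; its flat floor is 3 mm above the counter inside a rim 7 mm high, and the round recess is 71 mm across. Origin: centre of its underside, on the counter; z up. Empty at the start: the free spot for parking one container.
- scoop: Bystander: loose brass scoop lying on the counter, about 159 x 39 x 22 mm, long along its x axis, not to be moved. Origin: centre of its underside.
Not all that is in view belongs to the job. Leave any pink or red look-alike of the green_bottle alone.

How it is judged:
By the outcome, as a careful person would: the job done as asked, in the order asked, and still so for the second after the job is handed in, with the robot touching nothing.
It also fails if it takes over 115 s, if anything falls off the work surface, if the arm or the gripper's body presses on something with over 40 N, if the wrist force passes 120 N, or if a joint passes its speed limit or range.

## Working session

There is one attempt and no reset: what is moved stays moved. The work goes in short steps, Python scripts to look and compute and a tool call to move; the robot and the scene stay as the last step left them, time stands still between calls to the robot, and variables do not carry over. Pictures are saved under pics/ and viewed, at most 14 in all, crops included, and the job is handed in when it is done.

```bash
ls; mkdir -p pics; cat > h.py <<'E'
from plant import *
import numpy as np, cv2
def world(cam,px,z=None,depth=None):
    p=camera_params(cam); f=192/np.tan(np.radians(p["fovy"])/2)
    r=np.array([(px[0]-p["cx"])/f,(px[1]-p["cy"])/f,1]); M=np.array(p["cam_to_world"])
    if depth is not None: return M[:3,:3]@(r*depth)+M[:3,3]
    d=M[:3,:3]@r; return M[:3,3]+d*(z-M[2,3])/d[2]
E
python3 - <<'E'
from h import *
for c in("scene","top"):
    im,d=snapshot(c); cv2.imwrite(f"pics/{c}0.png",im); np.save(f"{c}0.npy",d)
    for n in "purple_jar green_bottle steel_shaker black_spice purple_coaster green_coaster grey_coaster black_coaster cork_coaster scoop".split():
        b=spot_in(c,n); pl=place_of(c,n)
        print(c,n,[(np.round(x["box"]).astype(int).tolist(),round(x["p"],2)) for x in b[:3]],[(np.round(x["xy"],1).tolist(),round(x["p"],2),world(c,x["xy"],0.003).round(3)[:2].tolist()) for x in pl[:3]])
p=camera_params("top");print(np.round(p["cam_to_world"],3),p["fovy"]); print(np.round(camera_params("scene")["cam_to_world"],3))
o=get_obs();print(o["t"],o["eef_pos"],o["eef_rot"],o["width"])
E
```

```text
pics
scene purple_jar [([247, 167, 267, 199], 0.74)] [([254.6, 188.7], 0.66, [0.659, 0.104]), ([194.1, 212.0], 0.21, [0.472, 0.137])]
scene green_bottle [([286, 142, 307, 170], 0.9), ([283, 169, 306, 214], 0.76), ([264, 135, 280, 178], 0.61)] [([268.9, 173.0], 0.96, [0.742, 0.132]), ([296.2, 176.3], 0.74, [0.79, 0.066]), ([228.5, 257.2], 0.7, [0.438, -0.047])]
scene steel_shaker [([264, 266, 288, 306], 0.87), ([137, 175, 167, 193], 0.29), ([216, 214, 240, 263], 0.25)] [([271.9, 299.6], 0.66, [0.431, -0.198])]
scene black_spice [([186, 177, 202, 219], 0.73), ([216, 213, 240, 260], 0.26)] [([195.5, 214.7], 0.77, [0.469, 0.126])]
scene purple_coaster [([253, 280, 291, 315], 0.85)] [([271.8, 298.9], 0.74, [0.432, -0.197])]
scene green_coaster [([176, 205, 210, 227], 0.64)] [([191.8, 215.2], 0.59, [0.46, 0.131])]
scene grey_coaster [([242, 189, 270, 202], 0.74)] [([254.1, 192.6], 0.68, [0.645, 0.092]), ([152.5, 182.1], 0.49, [0.46, 0.329])]
scene black_coaster [([212, 248, 248, 268], 0.63)] [([227.3, 255.1], 0.75, [0.441, -0.041])]
scene cork_coaster [([138, 174, 168, 195], 0.77)] [([154.
[... 950 characters left out ...]
, 0.76)] [([305.0, 266.8], 0.96, [0.446, -0.047]), ([306.9, 266.9], 0.48, [0.446, -0.052])]
top cork_coaster [([141, 253, 175, 281], 0.75)] [([159.3, 269.8], 0.73, [0.454, 0.315])]
top scoop [([318, 164, 334, 224], 0.86)] [([324.8, 191.3], 0.66, [0.638, -0.112])]
[[-4.100e-02 -9.720e-01  2.310e-01  3.710e-01]
 [-9.990e-01  4.000e-02 -9.000e-03  7.300e-02]
 [-1.000e-03 -2.310e-01 -9.730e-01  1.056e+00]
 [ 0.000e+00  0.000e+00  0.000e+00  1.000e+00]] 49.225759052672956
[[ 0.749 -0.412  0.519  0.072]
 [-0.662 -0.451  0.598 -0.538]
 [-0.012 -0.792 -0.61   0.669]
 [ 0.     0.     0.     1.   ]]
2.1 [0.24236422 0.54889084 0.25631076] [3.14153907e+00 3.96181859e-06 2.72578919e+00] 1.002806979858758
```

```bash
python3 - <<'E'
from h import *
s=cv2.imread("pics/scene0.png");t=cv2.imread("pics/top0.png")
cv2.imwrite("pics/s1.png",cv2.resize(s[110:330,110:380],(798,590),interpolation=cv2.INTER_CUBIC)[:600])
cv2.imwrite("pics/t1.png",cv2.resize(t[100:300,130:396],(798,600),interpolation=cv2.INTER_CUBIC))
E
```

```text
(no output)
```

View pics/s1.png

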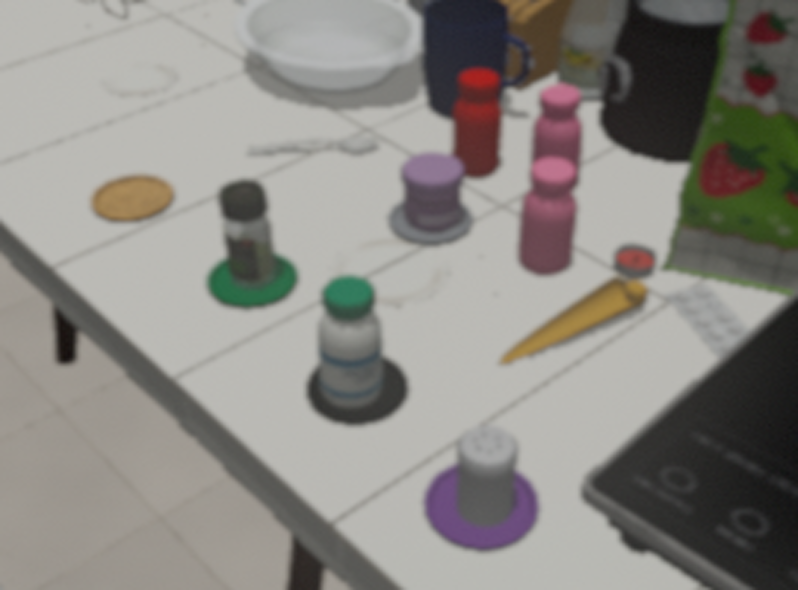

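View pics/t1.png

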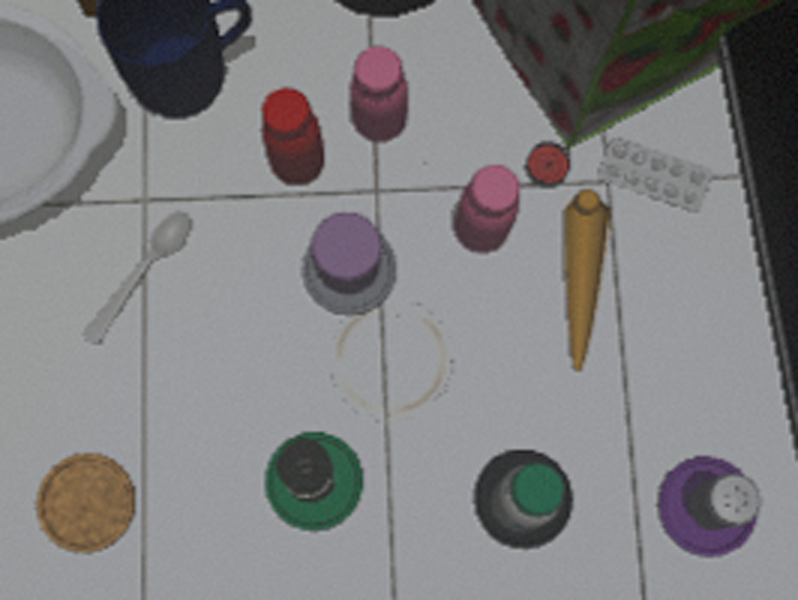

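The scene view shows the black spice jar on green (crop 245,235), the green bottle on black (350,345), the steel shaker on purple (487,475) and the purple jar on grey (432,192); cork is empty. The things that could be mistaken for the green bottle are the red bottle (477,120) and the pink ones (557,130) and (547,215). I choose the green-capped bottle, full-image top pixel about (308,263).

```bash
python3 - <<'E'
from h import *
from scipy.optimize import least_squares
im=cv2.imread("pics/top0.png"); 
p=camera_params("top"); f=192/np.tan(np.radians(p["fovy"])/2); M=np.array(p["cam_to_world"])
d=np.load("top0.npy"); v,u=np.mgrid[:384,:512]
P=np.stack([(u-p["cx"])/f*d,(v-p["cy"])/f*d,d],-1)@M[:3,:3].T+M[:3,3]
P[d==0]=9
g={"cork":(.454,.312),"green":(.473,.128),"black":(.444,-.046),"purple":(.433,-.199),"grey":(.655,.091)}
print("counter z",np.median(P[200:240,150:200,2]))
hsv=cv2.cvtColor(im,cv2.COLOR_BGR2HSV).astype(int); H,S,V=hsv[...,0],hsv[...,1],hsv[...,2]
print({k:0 for k in[]})
W=np.stack([world("top",(x,y),.006) for y in range(384) for x in range(512)]).reshape(384,512,3)
bgV=np.median(V[200:240,150:200]); print("bgV",bgV)
masks={"cork":(S>60),"green":(S>80)&(abs(H-75)<20),"black":V<100,"purple":(S>60)&(abs(H-138)<15),"grey":V<145}
for k,c in g.items():
    near=np.hypot(W[...,0]-c[0],W[...,1]-c[1])<.055
    m=(masks[k]&near).astype(np.uint8)
    n,l,st,_=cv2.connectedComponentsWithStats(m); m=(l==1+np.argmax(st[1:,4])).astype(np.uint8)
    hull=cv2.convexHull(np.argwhere(m)[:,::-1].astype(np.int32))[:,0]
    hm=np.zeros_like(m); cv2.drawContours(hm,[hull],-1,1,1); e=np.array([W[y,x,:2] for y,x in np.argwhere(hm)])
    r=least_squares(lambda q:np.hypot(*(e-q).T)-.0405,c,loss="soft_l1",f_scale=.001)
    print(k,"coaster",r.x.round(4),"res",np.abs(r.fun).mean().round(4),m.sum())
for k,c,h,rad in[("spice","green",.108,.0205),("bottle","black",.119,.019),("shaker","purple",.079,.0205),("jar","grey",.069,.029)]:
    s=(np.hypot(P[...,0]-g[c][0],P[...,1]-g[c][1])<.05)&(abs(P[...,2]-h)<.006)
    q=P[s]; print(k,s.sum(),"mean",q.mean(0).round(4),"mid",((q.max(0)+q.min(0))/2).round(4),"size",(np.ptp(q,axis=0)).round(4))
cv2.imwrite("pics/crop.png",cv2.resize(im[235:290,280:335],(440,440),interpolation=cv2.INTER_CUBIC))
E
```

```text
counter z 0.00135764578701425
{}Traceback (most recent call last):
  File "<stdin>", line 12, in <module>
  File "h.py", line 4, in world
    p=camera_params(cam); f=192/np.tan(np.radians(p["fovy"])/2)
ValueError: time passes only in moves, steps and waits
```

```bash
cat > meas.py <<'E'
from h import *
from scipy.optimize import least_squares
g={"cork":(.454,.312),"green":(.473,.128),"black":(.444,-.046),"purple":(.433,-.199),"grey":(.655,.091)}
p=camera_params("top"); f=192/np.tan(np.radians(p["fovy"])/2); M=np.array(p["cam_to_world"]); v,u=np.mgrid[:384,:512]
R=np.stack([(u-p["cx"])/f,(v-p["cy"])/f,np.ones(u.shape)],-1)@M[:3,:3].T
def pts(d):
    P=R*d[...,None]+M[:3,3]; P[d==0]=9; return P
def plane(z): return M[:3,3]+R*((z-M[2,3])/R[...,2])[...,None]
def tops(P,lst):
    for k,c,h in lst:
        s=(np.hypot(P[...,0]-c[0],P[...,1]-c[1])<.05)&(abs(P[...,2]-h)<.006)
        q=P[s]; print(k,s.sum(),"mean",q.mean(0).round(4),"mid",((q.max(0)+q.min(0))/2).round(4),"size",(np.ptp(q,axis=0)).round(4))
E
python3 - <<'E'
from meas import *
im=cv2.imread("pics/top0.png"); d=np.load("top0.npy")
P=pts(d); W=plane(.006)
H,S,V=np.moveaxis(cv2.cvtColor(im,cv2.COLOR_BGR2HSV).astype(int),2,0)
print("bgV",np.median(V[200:240,150:200]))
masks={"cork":(S>60),"green":(S>80)&(abs(H-75)<20),"black":V<100,"purple":(S>60)&(abs(H-138)<15),"grey":V<145}
for k,c in g.items():
    m=(masks[k]&(np.hypot(W[...,0]-c[0],W[...,1]-c[1])<.055)).astype(np.uint8)
    n,l,st,_=cv2.connectedComponentsWithStats(m); m=(l==1+np.argmax(st[1:,4])).astype(np.uint8)
    hull=cv2.convexHull(np.argwhere(m)[:,::-1].astype(np.int32))
    hm=np.zeros_like(m); cv2.drawContours(hm,[hull],-1,1,1); e=W[hm>0][:,:2]
    r=least_squares(lambda q:np.hypot(*(e-q).T)-.0405,c,loss="soft_l1",f_scale=.001)
    print(k,"coaster",r.x.round(4),"res",np.abs(r.fun).mean().round(4),m.sum())
tops(P,[("spice",g["green"],.108),("bottle",g["black"],.119),("shaker",g["purple"],.079),("jar",g["grey"],.069)])
cv2.imwrite("pics/crop.png",cv2.resize(im[235:290,280:335],(440,440),interpolation=cv2.INTER_CUBIC))
E
```

```text
bgV 157.0
cork coaster [0.4607 0.3173] res 0.0008 842
green coaster [0.4705 0.1278] res 0.0013 492
black coaster [ 0.4487 -0.0446] res 0.0006 777
purple coaster [ 0.4365 -0.1964] res 0.0018 480
grey coaster [0.6534 0.0919] res 0.0059 909
spice 251 mean [0.4717 0.1304 0.11  ] mid [0.472  0.1308 0.1082] size [0.0399 0.0389 0.0107]
bottle 244 mean [ 0.4459 -0.0426  0.1197] mid [ 0.4472 -0.0426  0.1189] size [0.0379 0.038  0.0115]
shaker 245 mean [ 0.4349 -0.1977  0.079 ] mid [ 0.4352 -0.198   0.0788] size [0.0394 0.0385 0.0115]
jar 419 mean [0.6524 0.0934 0.0703] mid [0.6527 0.0942 0.0691] size [0.056  0.0568 0.0116]
```

View pics/crop.png

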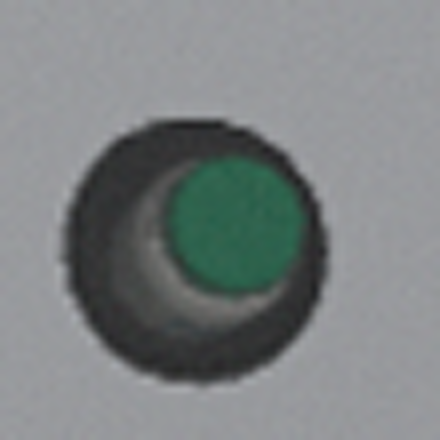

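The crop shows the green cap at (235,225) over a white bottle on the black coaster, so this is the right one. I'll look at the coasters with the wrist camera on the way over, starting above cork.

Units first: turns go in shares of pi rad. So 1.155 rad / 3.1416 = 0.3676.

Call:
{"op": "inch_along", "data": {"rows": [[[-0.045, -0.02, 0, 0, 0, 0.0573], [-0.09, -0.04, 0, 0, 0, 0.1146], [-0.14, -0.06, 0, 0, 0, 0.1719], [-0.19, -0.08, 0, 0, 0, 0.2292], [-0.24, -0.1, 0, 0, 0, 0.2865], [-0.27, -0.115, 0, 0, 0, 0.3374], [-0.294, -0.124, 0, 0, 0, 0.3676], [-0.294, -0.124, 0, 0, 0, 0.3676]]], "jaw": 1.0}}

```text
t: 3.1
eef_pos: [0.4623, 0.3155, 0.2563]
eef_rot: [3.141, 0.0, 1.568]
contact_force: [0.1, 0.3, 0.2]
width: 1.0
grip_force: 0.0
```

```bash
cat > wr.py <<'E'
from h import *
from scipy.spatial.transform import Rotation as Ro
def look(name,tgt,zs):
    o=get_obs(); T=np.eye(4); T[:3,:3]=Ro.from_euler("xyz",o["eef_rot"]).as_matrix(); T[:3,3]=o["eef_pos"]
    im,d=snapshot("wrist"); cv2.imwrite(f"pics/{name}.png",im)
    p=camera_params("wrist"); f=192/np.tan(np.radians(p["fovy"])/2); M=T@np.array(p["hand_eye"])
    v,u=np.mgrid[:384,:512]; R=np.stack([(u-p["cx"])/f,(v-p["cy"])/f,np.ones(u.shape)],-1)@M[:3,:3].T
    P=R*d[...,None]+M[:3,3]; P[d==0]=9
    W=lambda z:M[:3,3]+R*((z-M[2,3])/R[...,2])[...,None]
    for t,z in zip(tgt,zs):
        for x in place_of("wrist",t)[:2]:
            c=np.clip(np.round(x["xy"]).astype(int),0,[511,383]); print(t,c,round(x["p"],2),W(z)[c[1],c[0]].round(4))
    return im,P,W,o
E
python3 - <<'E'
from wr import *
im,P,W,o=look("w1",["cork_coaster","green_coaster"],[0,0])
print(o["t"],o["eef_pos"].round(4),o["eef_rot"].round(3))
E
```

```text
cork_coaster [252 152] 0.93 [0.4556 0.3164 0.    ]
green_coaster [260 298] 0.63 [0.4647 0.1266 0.    ]
3.1 [0.4623 0.3155 0.2563] [3.141 0.    1.568]
```

View pics/w1.png

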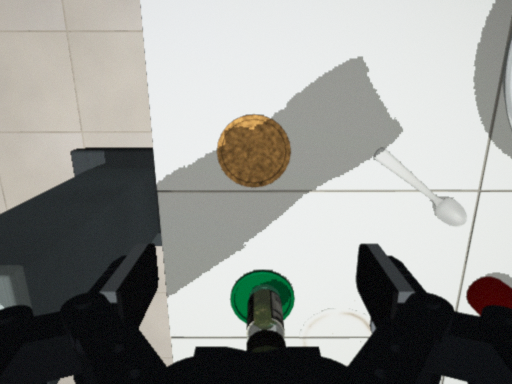

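The wrist view shows the cork coaster whole at (254,150) and green at (262,298), with the spice jar leaning only from perspective. I'll fit the coaster circles and move on to the bottle.

```bash
cat >> wr.py <<'E'
from scipy.optimize import least_squares
def fit(im,W,cond,c,z=.006,r0=.041):
    H,S,V=np.moveaxis(cv2.cvtColor(im,cv2.COLOR_BGR2HSV).astype(int),2,0); w=W(z)
    m=(cond(H,S,V)&(np.hypot(w[...,0]-c[0],w[...,1]-c[1])<.055)).astype(np.uint8)
    l=cv2.connectedComponentsWithStats(m); m=(l[1]==1+np.argmax(l[2][1:,4])).astype(np.uint8)
    hull=cv2.convexHull(np.argwhere(m)[:,::-1].astype(np.int32)); hm=m*0; cv2.drawContours(hm,[hull],-1,1,1); e=w[hm>0][:,:2]
    r=least_squares(lambda q:np.hypot(*(e-q).T)-r0,c,loss="soft_l1",f_scale=.001); print("fit",r.x.round(4),np.abs(r.fun).mean().round(4),m.sum())
E
python3 - <<'E'
from wr import *
im,P,W,o=look("w1b",[],[])
fit(im,W,lambda H,S,V:(S>100)&(abs(H-15)<12),(.459,.316))
fit(im,W,lambda H,S,V:(S>100)&(abs(H-72)<15),(.469,.128))
E
```

```text
fit [0.4573 0.318 ] 0.001 4098
fit [0.467  0.1301] 0.0019 1706
```

Call:
{"op": "inch_along", "data": {"rows": [[[-0.05, 0, 0, 0, 0, 0], [-0.1, -0.002, 0, 0, 0, 0], [-0.15, -0.005, 0, 0, 0, 0], [-0.2, -0.008, 0, 0, 0, 0], [-0.25, -0.011, 0, 0, 0, 0], [-0.3, -0.014, 0, 0, 0, 0], [-0.34, -0.016, 0, 0, 0, 0], [-0.358, -0.016, 0, 0, 0, 0], [-0.358, -0.016, 0, 0, 0, 0]]]}}

```text
t: 4.42
eef_pos: [0.4452, -0.0415, 0.2564]
eef_rot: [3.141, -0.0, 1.57]
contact_force: [-0.3, 0.2, -0.8]
width: 1.004
grip_force: 0.0
```

```bash
python3 - <<'E'
from wr import *
im,P,W,o=look("w2",["black_coaster","purple_coaster","green_bottle"],[0,0,.003])
print(o["t"],o["eef_pos"].round(4),o["eef_rot"].round(3))
fit(im,W,lambda H,S,V:V<70,(.447,-.046))
fit(im,W,lambda H,S,V:(S>60)&(abs(H-138)<15),(.434,-.198))
for h,c in((.119,(.446,-.043)),(.079,(.435,-.198))):
    s=(np.hypot(P[...,0]-c[0],P[...,1]-c[1])<.04)&(abs(P[...,2]-h)<.006); q=P[s]
    if len(q): print(len(q),((q.max(0)+q.min(0))/2).round(4),np.ptp(q,axis=0).round(3))
E
```

```text
black_coaster [250 279] 0.42 [ 0.4354 -0.2027  0.    ]
purple_coaster [248 272] 0.86 [ 0.4329 -0.1927  0.    ]
green_bottle [257 148] 0.89 [ 0.4442 -0.0355  0.003 ]
green_bottle [472 137] 0.65 [ 0.6804 -0.0233  0.003 ]
4.425 [ 0.4452 -0.0415  0.2564] [ 3.141 -0.     1.57 ]
fit [ 0.4451 -0.0433] 0.0021 1959
fit [ 0.4329 -0.1947] 0.0017 1878
1816 [ 0.4437 -0.0423  0.1171] [0.039 0.039 0.008]
1042 [ 0.4326 -0.1974  0.077 ] [0.04  0.039 0.008]
```

View pics/w2.png

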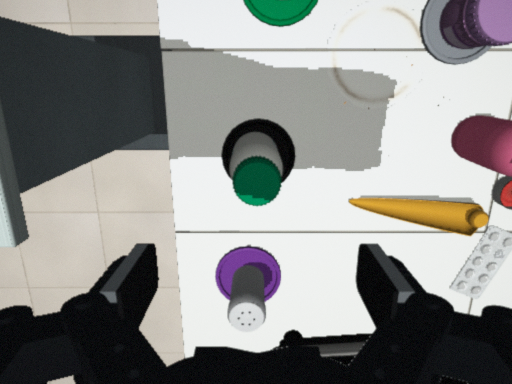

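Bottle at (257,180), directly under the tool; black and purple coasters agree with the estimates. Now descend and grip.

Call:
{"op": "inch_along", "data": {"rows": [[[-0.001, 0, 0.05, 0, 0, 0], [-0.001, 0, 0.1, 0, 0, 0], [-0.001, 0, 0.14, 0, 0, 0], [-0.001, 0, 0.165, 0, 0, 0], [-0.001, 0, 0.179, 0, 0, 0], [-0.001, 0, 0.179, 0, 0, 0]]]}}

```text
t: 5.38
eef_pos: [0.4448, -0.0417, 0.0769]
eef_rot: [-3.14, -0.0, 1.572]
contact_force: [-0.2, 0.5, -0.1]
width: 1.0
grip_force: 0.0
```

Call:
{"op": "inch_along", "data": {"rows": [[[0, 0, 0, 0, 0, 0], [0, 0, 0, 0, 0, 0], [0, 0, 0, 0, 0, 0], [0, 0, 0, 0, 0, 0], [0, 0, 0, 0, 0, 0]]], "jaw": 0.0}}

```text
t: 6.0
eef_pos: [0.4458, -0.0425, 0.0787]
eef_rot: [3.14, 0.0, 1.571]
contact_force: [-2.3, -0.1, 9.5]
width: 0.547
grip_force: 57.8
```

Call:
{"op": "inch_along", "data": {"rows": [[[0, 0, -0.01, 0, 0, 0], [0, 0, -0.02, 0, 0, 0], [0, 0, -0.02, 0, 0, 0]]]}}

```text
t: 6.38
eef_pos: [0.4462, -0.0424, 0.0985]
eef_rot: [3.139, 0.0, 1.571]
contact_force: [0.4, 0.8, -2.0]
width: 0.544
grip_force: 58.9
```

Call:
{"op": "inch_along", "data": {"rows": [[[0, 0, -0.04, 0, 0, 0], [0, 0, -0.08, 0, 0, 0], [0.02, 0, -0.11, 0, 0, 0], [0.06, 0.002, -0.12, 0, 0, 0], [0.11, 0.004, -0.12, 0, 0, 0], [0.16, 0.006, -0.12, 0, 0, 0], [0.21, 0.008, -0.12, 0, 0, 0], [0.26, 0.01, -0.12, 0, 0, 0], [0.31, 0.012, -0.12, 0, 0, 0], [0.34, 0.013, -0.12, 0, 0, 0], [0.355, 0.013, -0.12, 0, 0, 0], [0.36, 0.013, -0.1, 0, 0, 0], [0.36, 0.013, -0.065, 0, 0, 0], [0.36, 0.013, -0.03, 0, 0, 0], [0.36, 0.013, 0, 0, 0, 0], [0.36, 0.013, 0.01, 0, 0, 0], [0.36, 0.013, 0.017, 0, 0, 0], [0.36, 0.013, 0.018, 0, 0, 0], [0.36, 0.013, 0.018, 0, 0, 0]]]}}

```text
t: 8.75
eef_pos: [0.4589, 0.3181, 0.0803]
eef_rot: [3.14, -0.001, 1.571]
contact_force: [-0.8, -0.7, -0.0]
width: 0.541
grip_force: 59.3
```

Call:
{"op": "inch_along", "data": {"rows": [[[0, 0, 0, 0, 0, 0], [0, 0, 0, 0, 0, 0], [0, 0, 0, 0, 0, 0], [0, 0, 0, 0, 0, 0]]], "jaw": 1.0}}

```text
t: 9.25
eef_pos: [0.4583, 0.3177, 0.0794]
eef_rot: [3.141, -0.0, 1.571]
contact_force: [-0.5, 0.1, -0.4]
width: 0.999
grip_force: 0.0
```

Call:
{"op": "inch_along", "data": {"rows": [[[0, 0, -0.03, 0, 0, 0], [0, 0, -0.07, 0, 0, 0], [0, 0, -0.11, 0, 0, 0], [0, 0, -0.15, 0, 0, 0], [-0.05, 0.002, -0.15, 0, 0, 0], [-0.1, 0.004, -0.15, 0, 0, 0], [-0.14, 0.008, -0.15, 0, 0, 0], [-0.17, 0.009, -0.15, 0, 0, 0], [-0.185, 0.01, -0.15, 0, 0, 0], [-0.185, 0.01, -0.15, 0, 0, 0]]]}}

```text
t: 10.5
eef_pos: [0.4683, 0.1324, 0.2294]
eef_rot: [3.142, -0.0, 1.569]
contact_force: [0.5, 0.5, -0.4]
width: 1.002
grip_force: 0.0
```

```bash
python3 - <<'E'
from wr import *
im,P,W,o=look("w3",["green_coaster","black_spice"],[0,.003])
print(o["t"],o["eef_pos"].round(4),o["eef_rot"].round(3))
fit(im,W,lambda H,S,V:(S>100)&(abs(H-72)<15),(.469,.128))
for h,c in((.119,(.459,.318)),(.108,(.471,.130)),(.069,(.653,.093))):
    s=(np.hypot(P[...,0]-c[0],P[...,1]-c[1])<.04)&(abs(P[...,2]-h)<.006); q=P[s]
    if len(q): print(len(q),((q.max(0)+q.min(0))/2).round(4),np.ptp(q,axis=0).round(3))
E
```

```text
green_coaster [258 159] 0.69 [0.4683 0.1311 0.    ]
green_coaster [237 304] 0.57 [ 0.4432 -0.0458  0.    ]
black_spice [259 160] 0.71 [0.4694 0.1307 0.003 ]
10.5 [0.4683 0.1324 0.2294] [ 3.142 -0.     1.569]
fit [0.4669 0.1296] 0.0029 2430
2241 [0.4694 0.1317 0.1066] [0.039 0.04  0.009]
3236 [0.6507 0.0943 0.0672] [0.058 0.058 0.008]
```

View pics/w3.png

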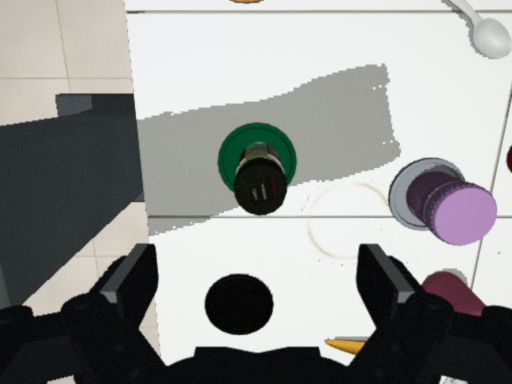

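The spice jar is at (260,190) under the tool. The black coaster at (239,304) is now empty, and the grey one with the purple jar is at (427,195).

```bash
python3 - <<'E'
from wr import *
im,P,W,o=look("w3b",["black_coaster","grey_coaster"],[0,0])
fit(im,W,lambda H,S,V:V<60,(.446,-.045))
E
```

```text
black_coaster [233 304] 0.87 [ 0.4389 -0.0446  0.    ]
fit [ 0.4456 -0.0426] 0.0008 3188
```

Call:
{"op": "inch_along", "data": {"rows": [[[-0.001, 0.001, 0.05, 0, 0, 0], [-0.001, 0.001, 0.1, 0, 0, 0], [-0.001, 0.001, 0.135, 0, 0, 0], [-0.001, 0.001, 0.152, 0, 0, 0], [-0.001, 0.001, 0.158, 0, 0, 0], [-0.001, 0.001, 0.158, 0, 0, 0]]]}}

```text
t: 11.55
eef_pos: [0.4693, 0.132, 0.0714]
eef_rot: [-3.142, 0.0, 1.571]
contact_force: [0.6, 0.2, 0.7]
width: 0.998
grip_force: 0.0
```

Call:
{"op": "inch_along", "data": {"rows": [[[0, 0, 0, 0, 0, 0], [0, 0, 0, 0, 0, 0], [0, 0, 0, 0, 0, 0], [0, 0, 0, 0, 0, 0], [0, 0, 0, 0, 0, 0]]], "jaw": 0.0}}

```text
t: 12.18
eef_pos: [0.4703, 0.1319, 0.0723]
eef_rot: [3.139, -0.001, 1.571]
contact_force: [-0.1, 0.1, 6.4]
width: 0.462
grip_force: 55.0
```

Call:
{"op": "inch_along", "data": {"rows": [[[0, 0, -0.01, 0, 0, 0], [0, 0, -0.02, 0, 0, 0], [0, 0, -0.02, 0, 0, 0]]]}}

```text
t: 12.55
eef_pos: [0.4699, 0.1319, 0.0923]
eef_rot: [3.14, -0.0, 1.571]
contact_force: [0.5, -0.2, -1.0]
width: 0.466
grip_force: 55.1
```

Call:
{"op": "inch_along", "data": {"rows": [[[0, 0, -0.03, 0, 0, 0], [-0.02, -0.002, -0.04, 0, 0, 0], [-0.06, -0.007, -0.04, 0, 0, 0], [-0.1, -0.013, -0.04, 0, 0, 0], [-0.14, -0.018, -0.04, 0, 0, 0], [-0.165, -0.022, -0.04, 0, 0, 0], [-0.176, -0.023, -0.035, 0, 0, 0], [-0.176, -0.023, -0.015, 0, 0, 0], [-0.176, -0.023, 0.005, 0, 0, 0], [-0.176, -0.023, 0.015, 0, 0, 0], [-0.176, -0.023, 0.018, 0, 0, 0], [-0.176, -0.023, 0.018, 0, 0, 0], [-0.176, -0.023, 0.018, 0, 0, 0]]]}}

```text
t: 14.18
eef_pos: [0.4468, -0.0443, 0.0739]
eef_rot: [3.141, 0.0, 1.571]
contact_force: [-0.0, 0.9, -1.0]
width: 0.466
grip_force: 55.1
```

Call:
{"op": "inch_along", "data": {"rows": [[[0, 0, 0, 0, 0, 0], [0, 0, 0, 0, 0, 0], [0, 0, 0, 0, 0, 0], [0, 0, 0, 0, 0, 0]]], "jaw": 1.0}}

```text
t: 14.68
eef_pos: [0.4463, -0.0444, 0.0734]
eef_rot: [3.141, 0.0, 1.571]
contact_force: [0.6, -1.0, -0.0]
width: 1.004
grip_force: 0.0
```

Call:
{"op": "inch_along", "data": {"rows": [[[0, 0, -0.03, 0, 0, 0], [0, 0, -0.07, 0, 0, 0], [0, 0, -0.11, 0, 0, 0], [0.03, 0, -0.15, 0, 0, 0], [0.08, 0.002, -0.15, 0, 0, 0], [0.13, 0.004, -0.15, 0, 0, 0], [0.18, 0.006, -0.15, 0, 0, 0], [0.23, 0.008, -0.15, 0, 0, 0], [0.28, 0.01, -0.15, 0, 0, 0], [0.33, 0.012, -0.15, 0, 0, 0], [0.355, 0.012, -0.15, 0, 0, 0], [0.362, 0.012, -0.15, 0, 0, 0], [0.362, 0.012, -0.15, 0, 0, 0]]]}}

```text
t: 16.3
eef_pos: [0.458, 0.3174, 0.2231]
eef_rot: [-3.141, 0.001, 1.571]
contact_force: [0.4, -0.0, -0.4]
width: 1.0
grip_force: 0.0
```

```bash
python3 - <<'E'
from wr import *
im,P,W,o=look("w4",["green_coaster"],[0])
print(o["t"],o["eef_pos"].round(4),o["eef_rot"].round(3))
fit(im,W,lambda H,S,V:(S>100)&(abs(H-72)<15),(.469,.128))
for h,c in((.119,(.459,.318)),):
    s=(np.hypot(P[...,0]-c[0],P[...,1]-c[1])<.04)&(abs(P[...,2]-h)<.006); q=P[s]
    if len(q): print(len(q),((q.max(0)+q.min(0))/2).round(4),np.ptp(q,axis=0).round(3))
E
```

```text
green_coaster [263 312] 0.57 [0.4642 0.1323 0.    ]
16.3 [0.458  0.3174 0.2231] [-3.141e+00  1.000e-03  1.571e+00]
fit [0.4672 0.1295] 0.0006 3245
2349 [0.4583 0.3179 0.1171] [0.04  0.039 0.008]
```

View pics/w4.png

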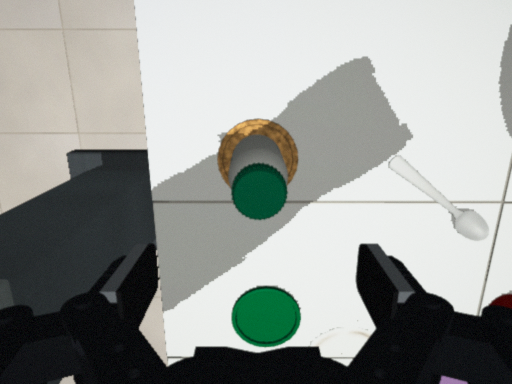

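The bottle stands upright on cork at (259,190), and the green coaster is empty at (266,315). Re-gripping.

Call:
{"op": "inch_along", "data": {"rows": [[[0, 0, 0.05, 0, 0, 0], [0, 0, 0.095, 0, 0, 0], [0, 0, 0.125, 0, 0, 0], [0, 0, 0.141, 0, 0, 0], [0, 0, 0.146, 0, 0, 0], [0, 0, 0.146, 0, 0, 0]]]}}

```text
t: 17.15
eef_pos: [0.4588, 0.3178, 0.0781]
eef_rot: [3.141, -0.001, 1.57]
contact_force: [0.2, 0.2, 0.0]
width: 1.002
grip_force: 0.0
```

Call:
{"op": "inch_along", "data": {"rows": [[[0, 0, 0, 0, 0, 0], [0, 0, 0, 0, 0, 0], [0, 0, 0, 0, 0, 0], [0, 0, 0, 0, 0, 0], [0, 0, 0, 0, 0, 0]]], "jaw": 0.0}}

```text
t: 17.77
eef_pos: [0.4585, 0.3182, 0.0787]
eef_rot: [3.141, -0.001, 1.571]
contact_force: [-1.9, -1.8, 8.4]
width: 0.542
grip_force: 59.0
```

Call:
{"op": "inch_along", "data": {"rows": [[[0, 0, -0.01, 0, 0, 0], [0, 0, -0.02, 0, 0, 0], [0, 0, -0.02, 0, 0, 0]]]}}

```text
t: 18.15
eef_pos: [0.459, 0.3182, 0.0985]
eef_rot: [3.14, -0.001, 1.571]
contact_force: [-0.5, -0.1, -1.5]
width: 0.543
grip_force: 59.0
```

Call:
{"op": "inch_along", "data": {"rows": [[[0, 0, -0.03, 0, 0, 0], [-0.02, 0.001, -0.04, 0, 0, 0], [-0.06, 0.003, -0.04, 0, 0, 0], [-0.105, 0.005, -0.04, 0, 0, 0], [-0.15, 0.007, -0.04, 0, 0, 0], [-0.175, 0.008, -0.04, 0, 0, 0], [-0.188, 0.009, -0.035, 0, 0, 0], [-0.189, 0.009, -0.015, 0, 0, 0], [-0.189, 0.009, 0.005, 0, 0, 0], [-0.189, 0.009, 0.015, 0, 0, 0], [-0.189, 0.009, 0.018, 0, 0, 0], [-0.189, 0.009, 0.018, 0, 0, 0], [-0.189, 0.009, 0.018, 0, 0, 0]]]}}

```text
t: 19.77
eef_pos: [0.4678, 0.1289, 0.0798]
eef_rot: [3.14, -0.0, 1.571]
contact_force: [0.9, 0.2, -1.0]
width: 0.542
grip_force: 59.3
```

Call:
{"op": "inch_along", "data": {"rows": [[[0, 0, 0, 0, 0, 0], [0, 0, 0, 0, 0, 0], [0, 0, 0, 0, 0, 0], [0, 0, 0, 0, 0, 0]]], "jaw": 1.0}}

```text
t: 20.27
eef_pos: [0.4673, 0.1287, 0.0794]
eef_rot: [3.141, 0.0, 1.571]
contact_force: [0.2, -0.3, 0.6]
width: 1.002
grip_force: 0.0
```

Call:
{"op": "inch_along", "data": {"rows": [[[0, 0, -0.03, 0, 0, 0], [0, 0, -0.07, 0, 0, 0], [0, 0, -0.11, 0, 0, 0], [-0.03, -0.003, -0.15, 0, 0, 0], [-0.08, -0.008, -0.15, 0, 0, 0], [-0.13, -0.014, -0.15, 0, 0, 0], [-0.18, -0.019, -0.15, 0, 0, 0], [-0.23, -0.024, -0.15, 0, 0, 0], [-0.28, -0.03, -0.15, 0, 0, 0], [-0.31, -0.034, -0.15, 0, 0, 0], [-0.3265, -0.034, -0.15, 0, 0, 0], [-0.3265, -0.034, -0.15, 0, 0, 0]]]}}

```text
t: 21.78
eef_pos: [0.4333, -0.1982, 0.2292]
eef_rot: [3.142, -0.0, 1.569]
contact_force: [-0.1, -0.6, 0.1]
width: 1.003
grip_force: 0.0
```

```bash
python3 - <<'E'
from wr import *
im,P,W,o=look("w5",["purple_coaster"],[0])
print(o["t"],o["eef_pos"].round(4),o["eef_rot"].round(3))
fit(im,W,lambda H,S,V:(S>60)&(abs(H-138)<15),(.434,-.198))
for h,c in((.079,(.434,-.198)),):
    s=(np.hypot(P[...,0]-c[0],P[...,1]-c[1])<.04)&(abs(P[...,2]-h)<.006); q=P[s]
    if len(q): print(len(q),((q.max(0)+q.min(0))/2).round(4),np.ptp(q,axis=0).round(3))
E
```

```text
purple_coaster [256 155] 0.78 [ 0.4312 -0.1951  0.    ]
21.775 [ 0.4333 -0.1982  0.2292] [ 3.142 -0.     1.569]
fit [ 0.4327 -0.1952] 0.0021 2778
1787 [ 0.4323 -0.1985  0.077 ] [0.04  0.04  0.008]
```

View pics/w5.png

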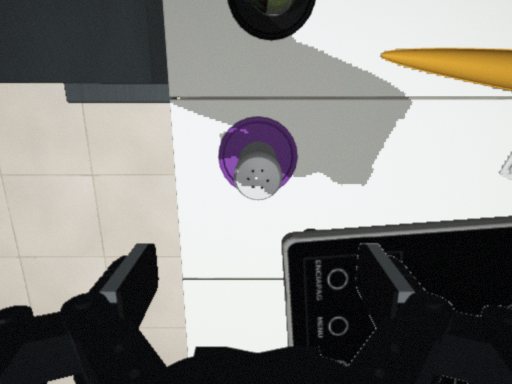

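The shaker is at (258,178) on the purple coaster, upright, with the hotplate corner clear at (290,240).

Call:
{"op": "inch_along", "data": {"rows": [[[0, 0, 0.05, 0, 0, 0], [0, 0, 0.1, 0, 0, 0], [0, 0, 0.14, 0, 0, 0], [0, 0, 0.165, 0, 0, 0], [0, 0, 0.174, 0, 0, 0], [0, 0, 0.174, 0, 0, 0]]]}}

```text
t: 22.62
eef_pos: [0.4333, -0.1971, 0.0554]
eef_rot: [-3.141, -0.0, 1.572]
contact_force: [0.2, -0.1, 0.1]
width: 0.999
grip_force: 0.0
```

Call:
{"op": "inch_along", "data": {"rows": [[[0, 0, 0, 0, 0, 0], [0, 0, 0, 0, 0, 0], [0, 0, 0, 0, 0, 0], [0, 0, 0, 0, 0, 0], [0, 0, 0, 0, 0, 0]]], "jaw": 0.0}}

```text
t: 23.25
eef_pos: [0.434, -0.1982, 0.0563]
eef_rot: [3.14, 0.001, 1.571]
contact_force: [-1.4, 0.7, 6.0]
width: 0.466
grip_force: 59.8
```

Call:
{"op": "inch_along", "data": {"rows": [[[0, 0, -0.01, 0, 0, 0], [0, 0, -0.02, 0, 0, 0], [0, 0, -0.02, 0, 0, 0]]]}}

```text
t: 23.62
eef_pos: [0.4341, -0.1983, 0.0765]
eef_rot: [3.14, 0.001, 1.571]
contact_force: [-0.7, 0.2, -1.0]
width: 0.468
grip_force: 60.4
```

Call:
{"op": "inch_along", "data": {"rows": [[[0, 0, -0.04, 0, 0, 0], [0, 0, -0.08, 0, 0, 0], [0, 0, -0.115, 0, 0, 0], [0.02, 0, -0.135, 0, 0, 0], [0.06, 0.003, -0.135, 0, 0, 0], [0.11, 0.005, -0.135, 0, 0, 0], [0.16, 0.008, -0.135, 0, 0, 0], [0.21, 0.01, -0.135, 0, 0, 0], [0.26, 0.012, -0.135, 0, 0, 0], [0.31, 0.014, -0.135, 0, 0, 0], [0.36, 0.016, -0.135, 0, 0, 0], [0.41, 0.018, -0.135, 0, 0, 0], [0.46, 0.02, -0.135, 0, 0, 0], [0.495, 0.024, -0.135, 0, 0, 0], [0.516, 0.024, -0.13, 0, 0, 0], [0.516, 0.024, -0.1, 0, 0, 0]]]}}

```text
t: 25.62
eef_pos: [0.4583, 0.3202, 0.1761]
eef_rot: [3.139, -0.002, 1.572]
contact_force: [-0.5, -1.6, -1.3]
width: 0.466
grip_force: 60.6
```

Call:
{"op": "inch_along", "data": {"rows": [[[0, 0, 0.04, 0, 0, 0], [0, 0, 0.08, 0, 0, 0], [0, 0, 0.105, 0, 0, 0], [0, 0, 0.117, 0, 0, 0], [0, 0, 0.118, 0, 0, 0], [0, 0, 0.118, 0, 0, 0]]]}}

```text
t: 26.38
eef_pos: [0.4576, 0.3182, 0.0578]
eef_rot: [3.141, -0.0, 1.57]
contact_force: [1.0, -0.3, -0.4]
width: 0.467
grip_force: 60.8
```

Call:
{"op": "inch_along", "data": {"rows": [[[0, 0, 0, 0, 0, 0], [0, 0, 0, 0, 0, 0], [0, 0, 0, 0, 0, 0], [0, 0, 0, 0, 0, 0]]], "jaw": 1.0}}

```text
t: 26.88
eef_pos: [0.4572, 0.3182, 0.0574]
eef_rot: [3.142, -0.0, 1.571]
contact_force: [-0.1, 0.1, -1.4]
width: 0.999
grip_force: 0.0
```

Call:
{"op": "inch_along", "data": {"rows": [[[0, 0, -0.04, 0, 0, 0], [0, 0, -0.09, 0, 0, 0], [-0.01, 0.02, -0.14, 0, 0, 0], [-0.05, 0.05, -0.17, 0, 0, 0], [-0.09, 0.085, -0.17, 0, 0, 0], [-0.13, 0.12, -0.17, 0, 0, 0], [-0.17, 0.155, -0.17, 0, 0, 0], [-0.205, 0.18, -0.17, 0, 0, 0], [-0.224, 0.193, -0.17, 0, 0, 0], [-0.224, 0.193, -0.17, 0, 0, 0]]]}}

```text
t: 28.12
eef_pos: [0.6505, 0.0932, 0.2269]
eef_rot: [-3.141, -0.0, 1.569]
contact_force: [-0.2, -0.0, 0.3]
width: 0.998
grip_force: 0.0
```

```bash
python3 - <<'E'
from wr import *
im,P,W,o=look("w6",["grey_coaster","purple_jar"],[0,.003])
print(o["t"],o["eef_pos"].round(4),o["eef_rot"].round(3))
for h,c in((.069,(.652,.094)),(.119,(.467,.129))):
    s=(np.hypot(P[...,0]-c[0],P[...,1]-c[1])<.04)&(abs(P[...,2]-h)<.006); q=P[s]
    if len(q): print(len(q),((q.max(0)+q.min(0))/2).round(4),np.ptp(q,axis=0).round(3))
E
```

```text
purple_jar [258 158] 0.75 [0.6504 0.0942 0.003 ]
28.125 [0.6505 0.0932 0.2269] [-3.141 -0.     1.569]
3515 [0.6511 0.094  0.0676] [0.058 0.058 0.009]
890 [0.4791 0.1278 0.1167] [0.018 0.037 0.007]
```

View pics/w6.png

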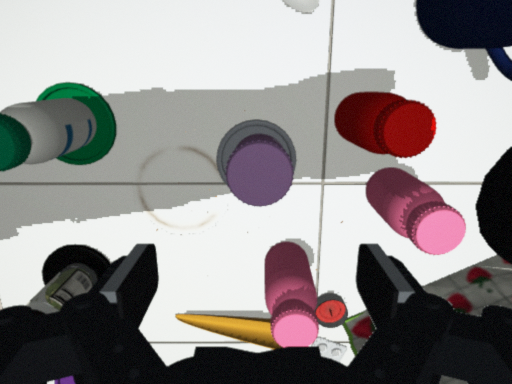

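The purple jar is at (259,170), centred under the tool, with the red and pink bottles clear. Gripping it by the lid.

Call:
{"op": "inch_along", "data": {"rows": [[[0.001, 0, 0.05, 0, 0, 0], [0.001, 0, 0.1, 0, 0, 0], [0.001, 0, 0.14, 0, 0, 0], [0.001, 0, 0.165, 0, 0, 0], [0.001, 0, 0.172, 0, 0, 0], [0.001, 0, 0.172, 0, 0, 0]]]}}

```text
t: 29.02
eef_pos: [0.65, 0.0961, 0.0558]
eef_rot: [3.142, -0.0, 1.572]
contact_force: [-0.4, -0.1, 0.6]
width: 1.0
grip_force: 0.0
```

Call:
{"op": "inch_along", "data": {"rows": [[[0, 0, 0, 0, 0, 0], [0, 0, 0, 0, 0, 0], [0, 0, 0, 0, 0, 0], [0, 0, 0, 0, 0, 0], [0, 0, 0, 0, 0, 0]]], "jaw": 0.0}}

```text
t: 29.65
eef_pos: [0.6514, 0.0955, 0.0573]
eef_rot: [3.139, -0.001, 1.571]
contact_force: [-0.3, 0.1, 6.0]
width: 0.658
grip_force: 62.6
```

Call:
{"op": "inch_along", "data": {"rows": [[[0, 0, -0.01, 0, 0, 0], [0, 0, -0.02, 0, 0, 0], [0, 0, -0.02, 0, 0, 0]]]}}

```text
t: 30.02
eef_pos: [0.6512, 0.0953, 0.0768]
eef_rot: [3.139, -0.0, 1.571]
contact_force: [0.7, 0.5, -0.7]
width: 0.657
grip_force: 63.5
```

Call:
{"op": "inch_along", "data": {"rows": [[[0, 0, -0.04, 0, 0, 0], [0, 0, -0.08, 0, 0, 0], [-0.01, -0.007, -0.105, 0, 0, 0], [-0.04, -0.03, -0.11, 0, 0, 0], [-0.075, -0.056, -0.11, 0, 0, 0], [-0.11, -0.082, -0.11, 0, 0, 0], [-0.145, -0.108, -0.11, 0, 0, 0], [-0.18, -0.135, -0.11, 0, 0, 0], [-0.215, -0.161, -0.11, 0, 0, 0], [-0.25, -0.187, -0.11, 0, 0, 0], [-0.275, -0.207, -0.11, 0, 0, 0], [-0.29, -0.217, -0.105, 0, 0, 0], [-0.29, -0.217, -0.08, 0, 0, 0], [-0.29, -0.217, -0.04, 0, 0, 0], [-0.29, -0.217, -0.005, 0, 0, 0], [-0.29, -0.217, 0.012, 0, 0, 0], [-0.29, -0.217, 0.018, 0, 0, 0], [-0.29, -0.217, 0.018, 0, 0, 0], [-0.29, -0.217, 0.018, 0, 0, 0]]]}}

```text
t: 32.4
eef_pos: [0.4339, -0.1949, 0.0577]
eef_rot: [3.141, 0.0, 1.571]
contact_force: [-0.3, -0.3, 0.0]
width: 0.653
grip_force: 64.0
```

Call:
{"op": "inch_along", "data": {"rows": [[[0, 0, 0, 0, 0, 0], [0, 0, 0, 0, 0, 0], [0, 0, 0, 0, 0, 0], [0, 0, 0, 0, 0, 0]]], "jaw": 1.0}}

```text
t: 32.9
eef_pos: [0.4332, -0.1948, 0.0573]
eef_rot: [3.142, 0.0, 1.571]
contact_force: [0.3, 0.5, -0.2]
width: 1.002
grip_force: 0.0
```

Call:
{"op": "inch_along", "data": {"rows": [[[0, 0, -0.03, 0, 0, 0], [0, 0, -0.07, 0, 0, 0], [0, 0, -0.11, 0, 0, 0], [0, 0, -0.15, 0, 0, 0], [0, 0, -0.17, 0, 0, 0], [0, 0, -0.17, 0, 0, 0]]]}}

```text
t: 33.65
eef_pos: [0.4343, -0.1953, 0.2288]
eef_rot: [3.138, 0.001, 1.571]
contact_force: [1.0, -0.3, 0.0]
width: 0.999
grip_force: 0.0
```

```bash
python3 - <<'E'
from wr import *
im,P,W,o=look("w7",["purple_coaster"],[0])
print(o["t"],o["eef_pos"].round(4))
fit(im,W,lambda H,S,V:(S>60)&(abs(H-138)<15),(.434,-.198))
s=(np.hypot(P[...,0]-.434,P[...,1]+.195)<.04)&(abs(P[...,2]-.069)<.006); q=P[s]
print(len(q),((q.max(0)+q.min(0))/2).round(4),np.ptp(q,axis=0).round(3))
import meas
t,d=snapshot("top"); cv2.imwrite("pics/t7.png",t)
for z,v,c in((.006,135,(.653,.092)),(.006,130,(.653,.092))): fit(t,meas.plane,lambda H,S,V:V<v,c,z)
for x in place_of("top","grey_coaster")[:2]: print(x, meas.plane(0)[int(round(x["xy"][1])),int(round(x["xy"][0]))])
cv2.imwrite("pics/v7.png",np.hstack([cv2.resize(t[100:300,130:396],(400,300)),cv2.resize(im,(400,300))]))
E
```

```text
33.65 [ 0.4343 -0.1953  0.2288]
fit [ 0.4328 -0.1979] 0.0022 5200
3455 [ 0.4326 -0.1963  0.0675] [0.058 0.058 0.009]
fit [0.6512 0.0914] 0.0027 787
fit [0.6512 0.0912] 0.0027 779
{'xy': [245.0, 189.2], 'p': 0.76} [0.65339099 0.09514508 0.        ]
```

View pics/v7.png

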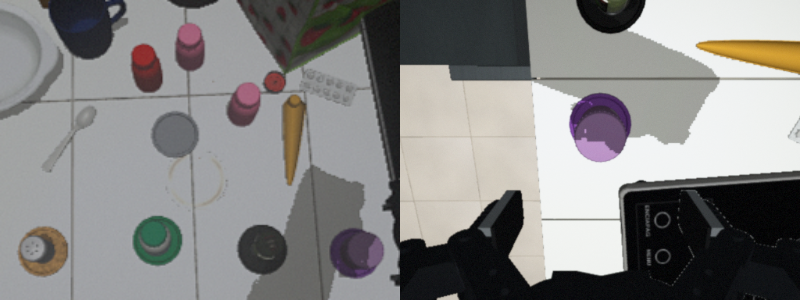

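The jar is upright on purple (355,252 in the composite), the shaker is on cork (43,250), green and black are correct, and grey (175,135) is empty. Last move: shaker to grey.

Call:
{"op": "inch_along", "data": {"rows": [[[0.04, 0.002, 0, 0, 0, 0], [0.09, 0.004, 0, 0, 0, 0], [0.14, 0.006, 0, 0, 0, 0], [0.19, 0.008, 0, 0, 0, 0], [0.24, 0.01, 0, 0, 0, 0], [0.29, 0.012, 0, 0, 0, 0], [0.34, 0.015, 0, 0, 0, 0], [0.39, 0.018, 0, 0, 0, 0], [0.44, 0.02, 0, 0, 0, 0], [0.48, 0.022, 0, 0, 0, 0], [0.505, 0.024, 0, 0, 0, 0], [0.5135, 0.024, 0, 0, 0, 0], [0.5135, 0.024, 0.01, 0, 0, 0], [0.5135, 0.024, 0.05, 0, 0, 0], [0.5135, 0.024, 0.1, 0, 0, 0], [0.5135, 0.024, 0.14, 0, 0, 0], [0.5135, 0.024, 0.165, 0, 0, 0], [0.5135, 0.024, 0.173, 0, 0, 0], [0.5135, 0.024, 0.173, 0, 0, 0]]]}}

```text
t: 36.22
eef_pos: [0.4572, 0.3177, 0.0542]
eef_rot: [-3.141, 0.001, 1.57]
contact_force: [-0.4, -0.1, -0.1]
width: 0.995
grip_force: 0.0
```

Call:
{"op": "inch_along", "data": {"rows": [[[0, 0, 0, 0, 0, 0], [0, 0, 0, 0, 0, 0], [0, 0, 0, 0, 0, 0], [0, 0, 0, 0, 0, 0], [0, 0, 0, 0, 0, 0]]], "jaw": 0.0}}

```text
t: 36.85
eef_pos: [0.4579, 0.3192, 0.0554]
eef_rot: [3.14, -0.001, 1.571]
contact_force: [0.2, -1.3, 6.6]
width: 0.464
grip_force: 59.9
```

Call:
{"op": "inch_along", "data": {"rows": [[[0, 0, -0.01, 0, 0, 0], [0, 0, -0.02, 0, 0, 0], [0, 0, -0.02, 0, 0, 0]]]}}

```text
t: 37.22
eef_pos: [0.4579, 0.3192, 0.0755]
eef_rot: [3.14, -0.001, 1.571]
contact_force: [0.3, 0.3, -1.0]
width: 0.46
grip_force: 60.4
```

Call:
{"op": "inch_along", "data": {"rows": [[[0, 0, -0.03, 0, 0, 0], [-0.015, 0.013, -0.055, 0, 0, 0], [-0.045, 0.04, -0.06, 0, 0, 0], [-0.08, 0.07, -0.06, 0, 0, 0], [-0.115, 0.1, -0.06, 0, 0, 0], [-0.15, 0.13, -0.06, 0, 0, 0], [-0.185, 0.16, -0.06, 0, 0, 0], [-0.21, 0.182, -0.06, 0, 0, 0], [-0.226, 0.194, -0.055, 0, 0, 0], [-0.226, 0.194, -0.03, 0, 0, 0], [-0.226, 0.194, 0, 0, 0, 0], [-0.226, 0.194, 0.014, 0, 0, 0], [-0.226, 0.194, 0.018, 0, 0, 0], [-0.226, 0.194, 0.018, 0, 0, 0], [-0.226, 0.194, 0.018, 0, 0, 0]]]}}

```text
t: 39.1
eef_pos: [0.6521, 0.093, 0.0574]
eef_rot: [3.14, -0.0, 1.571]
contact_force: [0.1, 0.5, -0.8]
width: 0.47
grip_force: 60.7
```

Call:
{"op": "inch_along", "data": {"rows": [[[0, 0, 0, 0, 0, 0], [0, 0, 0, 0, 0, 0], [0, 0, 0, 0, 0, 0], [0, 0, 0, 0, 0, 0]]], "jaw": 1.0}}

```text
t: 39.6
eef_pos: [0.6512, 0.0927, 0.0563]
eef_rot: [3.142, 0.0, 1.571]
contact_force: [-0.3, 0.7, 0.1]
width: 1.001
grip_force: 0.0
```

Call:
{"op": "inch_along", "data": {"rows": [[[0, 0, -0.03, 0, 0, 0], [0, 0, -0.07, 0, 0, 0], [0, 0, -0.11, 0, 0, 0], [0, 0, -0.15, 0, 0, 0], [0, 0, -0.18, 0, 0, 0], [0.04, -0.04, -0.18, 0, 0, 0], [0.08, -0.08, -0.18, 0, 0, 0], [0.12, -0.12, -0.18, 0, 0, 0], [0.16, -0.15, -0.18, 0, 0, 0], [0.2, -0.18, -0.18, 0, 0, 0], [0.24, -0.2, -0.18, 0, 0, 0], [0.28, -0.22, -0.18, 0, 0, 0], [0.32, -0.24, -0.18, 0, 0, 0], [0.32, -0.24, -0.18, 0, 0, 0]]]}}

```text
t: 41.35
eef_pos: [0.4098, 0.415, 0.2362]
eef_rot: [-3.141, -0.001, 1.575]
contact_force: [-0.5, 0.6, -0.5]
width: 1.001
grip_force: 0.0
```

```bash
python3 - <<'E'
from meas import *
from wr import fit
im,d=snapshot("top"); cv2.imwrite("pics/t8.png",im); P=pts(d)
tops(P,[("spice",g["black"],.108),("bottle",g["green"],.119),("jar",g["purple"],.069),("shaker",g["grey"],.079)])
C=lambda h,s:(lambda H,S,V:(S>s)&(abs(H-h)<15))
fit(im,plane,C(75,80),g["green"]);fit(im,plane,lambda H,S,V:V<100,g["black"]);fit(im,plane,C(138,60),g["purple"]);fit(im,plane,lambda H,S,V:V<135,g["grey"])
print(get_obs()["t"])
s,_=snapshot("scene"); cv2.imwrite("pics/v8.png",np.hstack([cv2.resize(im[100:300,130:396],(400,300)),cv2.resize(s[110:330,110:380],(400,300))]))
E
```

```text
spice 251 mean [ 0.4488 -0.0441  0.1101] mid [ 0.4491 -0.044   0.1081] size [0.0398 0.0385 0.0115]
bottle 236 mean [0.4699 0.1282 0.1196] mid [0.4697 0.1281 0.1189] size [0.0384 0.0381 0.0107]
jar 484 mean [ 0.4351 -0.1957  0.0703] mid [ 0.4348 -0.1963  0.0694] size [0.0556 0.0564 0.0112]
shaker 215 mean [0.6525 0.0916 0.0791] mid [0.6535 0.0916 0.0783] size [0.0409 0.037  0.0105]
fit [0.4705 0.1276] 0.0018 623
fit [ 0.4487 -0.0446] 0.0011 845
fit [ 0.4365 -0.1965] 0.0038 296
fit [0.6519 0.0915] 0.003 657
41.4
```

View pics/v8.png

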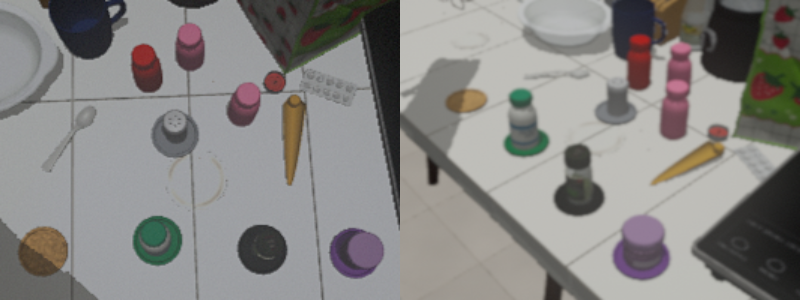

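All four stand upright within about 2 mm of their coaster centres: shaker (175,125), bottle (155,238), spice (263,248) and jar (360,252). Cork is empty, and the scoop has not moved.

```bash
python3 -c "from plant import *; print(sign_off())"
```

```text
the job is handed in; nothing more can be done
None
```

The job is handed in: all four containers stand upright on the coasters of their own colours, within about 2 mm of centre by the top camera, with the cork coaster empty and the scoop where it lay, after about 41 s of robot time.

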